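# Reset the tripped cut-out of a dry-block heater

### The job

The over-temperature cut-out of the dry-block heater has tripped and its reset button, sunk in the rectangular well of the sloping control panel, has popped out. Using only the fingertips, switch the heater off at its rocker switch, then reach into the well and press the reset button fully in so that it stays in, and then switch the heater back on at the rocker. Do not lift, tip or shove the heater, leave the vials in its block and the timer, beaker and dish around it alone, and finish clear of everything.

Things in the scene. Friction and masses are not known exactly. Their poses are not given: they have to be found in the camera images.
- heater: White bench dry-block heater, 210 mm deep (x) by 160 mm wide (y), 80 mm high, about 3.5 kg, standing loose on rubber feet. Origin: centre of its footprint at the level of the bench. Its z is up; -x is its front, with the grey control panel; the rear half holds an aluminium block with six vial holes.
- panel: Control panel, the sloping upper face of the heater's front half: 100 mm up the slope (x) by 160 mm (y). Origin: middle of its upper face. x runs up the slope, away from the robot; y to the left; z is the panel's outward normal. It slopes down 15 degrees towards the robot. Right of the switch: a flat display and two flat keys. A tall centrifuge stands 0.1 m or more to the right of the switch.
- well_mouth (a point): Middle of the mouth of the recessed well, level with the panel's face, in the left part of the panel as seen from the robot; axes as the panel. The well is a rectangle with a black rim, 30 mm up the slope (x) by 46 mm across (y), with straight walls 30 mm deep. The space above the panel is free.
- reset_top (a point): Middle of the top of the reset button: a white round button, 19 mm across, in the middle of the well. Its top lies 10 mm below the panel's face while out (tripped) and 16 mm below when in. Axes as the panel.
- reset (a joint): Travel of the reset button into the panel, in m: 0 = out (tripped), 0.006 = fully in. It moves stiffly, at about 4 N, and stays where it is pushed to.
- rocker (a joint): Angle of the rocker switch, in rad, about an axis along the panel's y: +0.18 = fully on (far half down, near half up), -0.18 = fully off (near half down, far half up). It starts on. It moves stiffly, at about 3 N on the end of the raised half, and stays where it is left, so push it right over to its stop.
- rocker_near (a point): Point on top of the near half of the black rocker (39 mm up the slope by 25 mm across, in the middle of the panel, its pivot 53 mm to the right of the well's middle). 15 mm from the pivot, 4.5 mm from the half's end; moves and turns with the rocker. About 9 mm above the panel's face when this half is up, 4 mm when down.
- rocker_far (a point): The same on the rocker's far half (the half nearest the block, with a small white bar across it).
- vial_1: Clear vial with a blue cap, 22 mm in diameter, 44 mm tall, standing in a hole of the block, its cap 20 mm above the heater's deck. Origin: centre of its underside. The four vials are to be left alone.
- vial_2: Brown vial with a white cap, of the same size, in the block.
- vial_3: Clear vial, as vial_1, in the block.
- vial_4: Brown vial, as vial_2, in the block.
- timer: White bench timer, 62 mm square, 16 mm high, lying on the bench in front of the heater. Origin: centre of its underside. Leave it alone.
- beaker: Glass beaker, 56 mm in diameter, 58 mm tall, on the bench to the right in front of the heater. Origin: centre of its underside. Leave it alone.
- dish: Petri dish with lid, 71 mm in diameter, 16 mm high, on the bench to the left behind the heater. Origin: centre of its underside. Leave it alone.

How it is judged:
By the outcome, as a careful person would: the job done as asked, in the order asked, and still so for the second after the job is handed in, with the robot touching nothing.
It also fails if it takes over 40 s, if anything falls off the work surface, if the arm or the gripper's body presses on something with over 40 N, if the wrist force passes 120 N, or if a joint passes its speed limit or range.

### The arm

A 6-joint arm with a two-finger parallel gripper is mounted at the origin on a cart in front of the work surface, level with it; the furniture and walls round the work are solid. World frame = base frame: x ahead of the robot, y to its left, z up, the work surface at z = 0. Lengths are in m, angles in rad, forces in N, time in s.
With the tool pointing down it reaches from about 0.25 to 0.775 m from the base axis. Payload 4 kg.
Tool frame: the origin (TCP) lies at the very end of the fingers, on their centre line; the grasp point (between the pads) lies hold_point_z behind it (hold_point_z is the distance from the TCP to the grasp point, in m); z points along the fingers, y is the direction in which the jaws open and shut (so a half turn about z gives the same grasp; the last joint's range is limited). The gripper opens to 94 mm and grips with 3 to 60 N. Pads are 16 mm wide; open, the fingers measure 119 mm over their backs; the gripper's body (75 mm by 177 mm) begins 78 mm behind the grasp point.
Start: joints at [-1.256, 0.087, 1.371, -0, 1.684, -0.103], TCP at [0.223, -0.503, 0.206] pointing down, gripper open.
Joint ranges: [-3.1, 3.1], [-0.76, 2.03], [0.27, 2.55], [-1.08, 4.22], [0.17, 2.65], [-2.57, 2.57]. Speed limits (rad/s): [2.79, 2.79, 3.14, 3.14, 3.14, 3.14].

### API

Orientations are given as [roll, pitch, yaw] about the fixed x, y, z axes, in that order (R = Rz(yaw) Ry(pitch) Rx(roll)).
In Python, from bench import * gives the robot as it stands.
- The arm moves only by the tool step_arm, never from a script. Its argument "increments" is text: rows parted by semicolons, each of 6 numbers parted by spaces: the shift along the tool's x, y, z in cm, then the turn, a rotation vector about the tool's x, y, z in rad. A call has 1 to 5 rows; each row shifts and turns the commanded pose from where the row before left it, along the tool's axes as they then stand; what a row does not reach is not made up. A row lasts 1/10 s, in which the tool goes at most 50 mm and 8.59 degrees, less where a joint would pass 70% of its speed; a pose out of reach is approached as far as the arm can. A call is refused whole if a number of a shift passes 5 or a number of a turn 0.15, either way. A call with a gripper value outside its range is refused whole. "claw" is the gripper's target within -1 to 1 (shut at 1, half-way at 0, fully open at -1), set as the call begins (left out, the last holds). The fingers move at their own pace and stop on an object; the grip force is fixed at half the most. Time passes only in rows, so rows that do not move let the fingers close. It gives the time, the measured TCP pose, the force and the opening at its end, in the units of the state.
- get_obs(): the state, without advancing time (a new reading comes with each control period).
- snapshot(name): name is "side" or "top" or "wrist"; returns the picture (400x640x3 uint8, red, green, blue); there is no depth.
- calibration(name): a dict with "camera_matrix" (3x3 intrinsics, pixels), "eye" and "orientation" of the camera in the world; the wrist camera has in their place "tool_from_camera" (4x4, takes a point from camera to tool coordinates, whose origin is the TCP and whose axes are the flange's). Camera axes: x right, y up, looking along -z (the intrinsics and any distortion apply to the point x, -y, -z); pixel columns grow to the right and rows downward; lengths in m; the calibration is good to about 2 mm. A picture is of the moment at which its call begins: read the wrist's pose just before it. calibration takes no time and is no camera call.
- close_job(): hands the job in, once; it reports no verdict.
The state is a dict: "time": time; "joint_positions": joint angles; "qvel": joint speeds; "joint_torque": joint torques, N m; "tool_pos": TCP position; "ee_rot": TCP orientation; "wrist_force": force on the tool from outside, world axes, zero at the start; "wrist_torque": the same for the moment, N m; "width": finger opening in m.
Only numpy, scipy, OpenCV 4.12 (cv2) and the standard library are available. Lean on these libraries where they do the work, as an engineer would, in place of code of your own. Each camera call takes 0.05 s, during which the arm holds its last target. There are 200 camera calls.

## Working session

There is one attempt and no reset: what is moved stays moved. The work goes in short steps, Python scripts to look and compute and a tool call to move; the robot and the scene stay as the last step left them, time stands still between calls to the robot, and variables do not carry over. Pictures are saved under pics/ and viewed, about 8 in all and at most 12, crops included, and the job is handed in when it is done.

Besides the shell and the picture viewer there is one more tool, called after "Call:" by a JSON object that holds its "fn" and its "kwargs", one argument or row to a line. step_arm: Moves the arm, as the interface text tells. Its arguments: {"type":"object","properties":{"increments":{"type":"string"},"claw":{"type":"number"}},"required":["increments"]}

```bash
mkdir -p pics; ls; python3 - <<'E'
from bench import *
import cv2
o=get_obs();print({k:np.round(v,3) if 'np' in globals() else v for k,v in o.items()})
for n in ["side","top","wrist"]:
    cv2.imwrite(f"pics/{n}0.png",snapshot(n)[:,:,::-1]);print(n,calibration(n))
E
```

```text
pics
{'time': 0.0, 'joint_positions': array([-1.25608878e+00,  8.79729068e-02,  1.37225655e+00, -6.06386033e-05,
        1.68357624e+00, -1.03099311e-01]), 'qvel': array([-0.0010726 ,  0.00174005,  0.00043135,  0.00052369,  0.00077818,
       -0.00022677]), 'joint_torque': array([-5.66213712e-04, -3.40189075e+01, -3.02424681e+01,  7.17950170e-02,
        3.29814409e-02, -2.02635483e-04]), 'tool_pos': array([ 0.22297288, -0.50217721,  0.20429322]), 'ee_rot': array([-3.13938516e+00, -1.67810456e-04,  4.17799920e-01]), 'wrist_force': array([-0.21063415, -0.61967948,  0.67110412]), 'wrist_torque': array([-0.02998375, -0.01106785, -0.03028282]), 'width': 0.09394668655257267}
side {'camera_matrix': array([[405.46081299,   0.        , 319.52382058],
       [  0.        , 405.46081299, 202.64044482],
       [  0.        ,   0.        ,   1.        ]]), 'eye': array([0.54828514, 0.6078797 , 0.54941656]), 'orientation': array([ 0.98383149, -0.00408646, -3.13749695])}
top {'camera_matrix': array([[389.06061485,   0.        , 317.06036687],
       [  0.        , 389.06061485, 199.78486121],
       [  0.        ,   0.        ,   1.        ]]), 'eye': array([ 0.38022452, -0.06735784,  0.98055074]), 'orientation': array([ 0.16299466, -0.028678  , -1.5889544 ])}
wrist {'camera_matrix': array([[285.58046809,   0.        , 317.4837973 ],
       [  0.        , 285.58046809, 198.91683261],
       [  0.        ,   0.        ,   1.        ]]), 'tool_from_camera': array([[-1.69861174e-04,  9.67163976e-01,  2.54153131e-01,
         7.38991026e-02],
       [ 9.99999964e-01,  2.17426470e-04, -1.59061118e-04,
         9.29889945e-04],
       [-2.09097802e-04,  2.54153094e-01, -9.67163978e-01,
        -1.78950413e-01],
       [ 0.00000000e+00,  0.00000000e+00,  0.00000000e+00,
         1.00000000e+00]])}
```

View pics/top0.png

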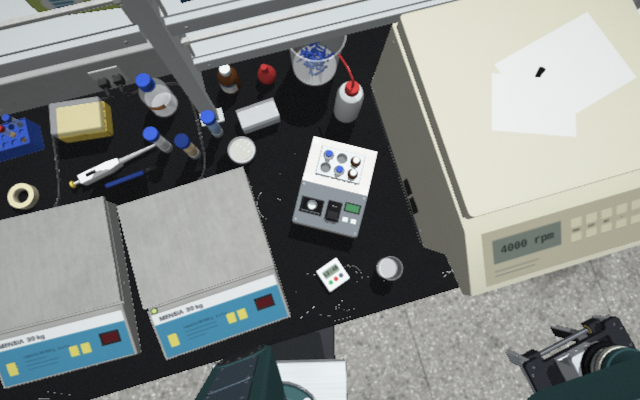

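View pics/side0.png

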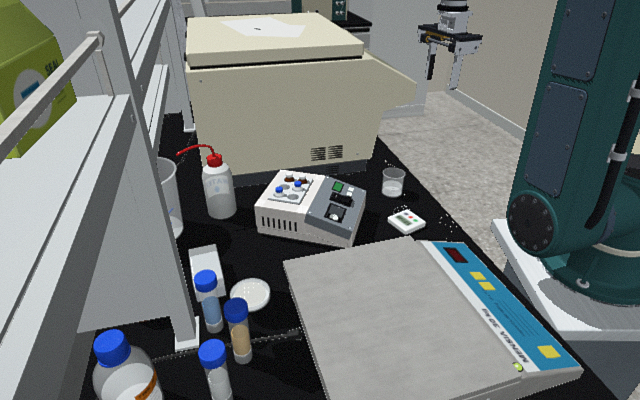

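The top view shows the heater at about (335,190), with the well near (312,205) and the rocker near (333,210). It is yawed slightly clockwise. The side view shows the same layout, with the centrifuge behind.

```bash
cat > h.py <<'E'
from bench import *
import numpy as np, cv2
from scipy.spatial.transform import Rotation as Ro
def cam(n,o=None):
    c=calibration(n)
    if n=="wrist":
        o=o or get_obs(); T=np.eye(4); T[:3,:3]=Ro.from_euler('xyz',o['ee_rot']).as_matrix(); T[:3,3]=o['tool_pos']
        T=T@np.array(c['tool_from_camera']); R,e=T[:3,:3],T[:3,3]
    else: R,e=Ro.from_euler('xyz',c['orientation']).as_matrix(),np.array(c['eye'])
    return np.array(c['camera_matrix']),R,e
def ray(C,p):
    K,R,e=C; d=np.linalg.inv(K)@[p[0],p[1],1]; d=R@(d*[1,-1,-1]); return e,d/np.linalg.norm(d)
def plane(C,p,z):
    e,d=ray(C,p); return e+d*(z-e[2])/d[2]
def tri(obs):  # [(C,pix),...] least-squares point and ray residuals
    A=np.zeros((3,3));b=np.zeros(3);L=[]
    for C,p in obs:
        e,d=ray(C,p);M=np.eye(3)-np.outer(d,d);A+=M;b+=M@e;L.append((e,M))
    X=np.linalg.solve(A,b);return X,[np.linalg.norm(M@(X-e)) for e,M in L]
def proj(C,X):
    K,R,e=C; q=R.T@(X-e)*[1,-1,-1]; q=K@q; return q[:2]/q[2]
E
python3 - <<'E'
from h import *
C=cam("top")
for nm,p,z in [("well",(312,205),.067),("rock",(333,210),.067),("BL",(312,137),.08),("BR",(377,151),.08),("FL",(293,225),.05),("FR",(356,238),.05)]: print(nm,plane(C,p,z).round(3))
a=cv2.imread("pics/top0.png")[120:250,270:400]; b=cv2.imread("pics/side0.png")[160:255,245:375]
cv2.imwrite("pics/c0.png",np.hstack([cv2.resize(a,(390,390),interpolation=2),cv2.resize(b,(390,390),interpolation=2)]))
print(cam("wrist")[1:],proj(C,np.array([.45,-.1,.067])))
E
```

```text
well [ 0.518 -0.084  0.067]
rock [ 0.505 -0.134  0.067]
BL [ 0.681 -0.086  0.08 ]
BR [ 0.645 -0.242  0.08 ]
FL [ 0.472 -0.038  0.05 ]
FR [ 0.439 -0.188  0.05 ]
(array([[ 0.40561114,  0.88390989,  0.23277224],
       [-0.91404445,  0.39266398,  0.10167465],
       [-0.00153005, -0.25400455,  0.96720181]]), array([ 0.29103354, -0.473442  ,  0.3835222 ])) [319.25905942 233.39569303]
```

View pics/c0.png

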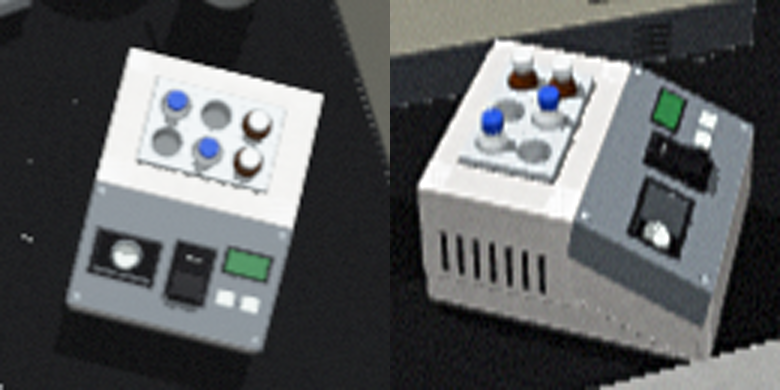

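The crop shows the grey panel sloping towards the robot, with the well and its white button on the left, the rocker in the middle, and the display and keys on the right. Next I'll plan a path to a viewing pose above the panel.

```bash
cat >> h.py <<'E'
def rows(pts,rpy,n,o=None):
    """increments through waypoints pts, turning evenly to rpy over all n rows-per-leg"""
    o=o or get_obs(); R0=Ro.from_euler('xyz',o['ee_rot']); p=o['tool_pos']; dv=(R0.inv()*Ro.from_euler('xyz',rpy)).as_rotvec()
    N=sum(n);R=R0;k=0
    for q,m in zip(pts,n):
        st=(np.array(q)-p)/m
        for i in range(m):
            t=R.inv().apply(st)*100; print(' '.join(f'{v:.2f}' for v in t),' '.join(f'{v:.3f}' for v in dv/N),end='; ')
            R=R*Ro.from_rotvec(dv/N);k+=1
            if k%5==0: print()
        p=np.array(q)
    print()
E
python3 - <<'E'
from h import *
C=cam("top"); print(plane(C,(470,293),0),plane(C,(415,215),0))
rows([(.26,-.26,.22),(.42,-.08,.18)],(np.pi,-.262,-.227),[6,6])
E
```

```text
[ 0.3011203  -0.47443105  0.        ] [ 0.49821173 -0.34825563  0.        ]
2.20 -3.44 -0.25 -0.007 0.021 0.053; 2.02 -3.55 -0.23 -0.007 0.021 0.053; 1.83 -3.65 -0.22 -0.007 0.021 0.053; 1.64 -3.74 -0.21 -0.007 0.021 0.053; 1.44 -3.83 -0.20 -0.007 0.021 0.053; 
1.24 -3.90 -0.20 -0.007 0.021 0.053; 2.84 -2.75 0.99 -0.007 0.021 0.053; 2.66 -2.90 1.03 -0.007 0.021 0.053; 2.48 -3.04 1.06 -0.007 0.021 0.053; 2.29 -3.18 1.09 -0.007 0.021 0.053; 
2.10 -3.30 1.11 -0.007 0.021 0.053; 1.89 -3.42 1.13 -0.007 0.021 0.053;
```

Call:
{"fn": "step_arm", "kwargs": {
  "increments": "-0.8 0.3 0 0 0 0.13; -0.8 0.3 0 0 0 0.13; 0 0 0 0 0 0.13; 0 0 0 0 0 0.13; 0 0 0 0 0 0.12",
  "claw": 1
}}

```text
time: 0.65
tool_pos: [0.2101, -0.5137, 0.205]
ee_rot: [-3.141, 0.0, -0.228]
wrist_force: [-0.3, 1.0, 0.9]
width: 0.0577
```

```bash
python3 - <<'E'
from h import *
print(get_obs()['tool_pos'],get_obs()['ee_rot'])
rows([(.22,-.29,.22),(.42,-.08,.18)],(np.pi,-.262,-.227),[5,7])
E
```

```text
[ 0.21006318 -0.51366898  0.20496832] [-3.14077307e+00  4.65375205e-04 -2.27559864e-01]
-0.82 -4.40 -0.30 -0.000 0.022 -0.000; -0.81 -4.40 -0.31 -0.000 0.022 -0.000; -0.80 -4.40 -0.33 -0.000 0.022 -0.000; -0.79 -4.40 -0.35 -0.000 0.022 -0.000; -0.79 -4.40 -0.37 -0.000 0.022 -0.000; 
2.03 -3.57 0.80 -0.000 0.022 -0.000; 2.02 -3.57 0.84 -0.000 0.022 -0.000; 2.00 -3.57 0.89 -0.000 0.022 -0.000; 1.98 -3.57 0.93 -0.000 0.022 -0.000; 1.96 -3.57 0.97 -0.000 0.022 -0.000; 
1.93 -3.57 1.01 -0.000 0.022 -0.000; 1.91 -3.57 1.06 -0.000 0.022 -0.000;
```

Call:
{"fn": "step_arm", "kwargs": {
  "increments": "-0.8 -4.4 -0.3 0 0.022 0; -0.8 -4.4 -0.3 0 0.022 0; -0.8 -4.4 -0.3 0 0.022 0; -0.8 -4.4 -0.4 0 0.022 0; -0.8 -4.4 -0.4 0 0.022 0"
}}

```text
time: 1.15
tool_pos: [0.2188, -0.2884, 0.2203]
ee_rot: [-3.141, -0.111, -0.223]
wrist_force: [1.0, 0.6, 1.6]
width: 0.0172
```

Call:
{"fn": "step_arm", "kwargs": {
  "increments": "2.0 -3.6 0.8 0 0.022 0; 2.0 -3.6 0.8 0 0.022 0; 2.0 -3.6 0.9 0 0.022 0; 2.0 -3.6 0.9 0 0.022 0; 2.0 -3.6 1.0 0 0.022 0"
}}

```text
time: 1.65
tool_pos: [0.3623, -0.1366, 0.1924]
ee_rot: [3.141, -0.222, -0.223]
wrist_force: [-0.1, -0.1, -0.6]
width: 0.0004
```

Call:
{"fn": "step_arm", "kwargs": {
  "increments": "1.9 -3.6 1.0 0 0.022 0; 1.9 -3.6 1.0 0 0.022 0; 0 0 0 0 0 0; 0 0 0 0 0 0"
}}

```text
time: 2.05
tool_pos: [0.4177, -0.0761, 0.1812]
ee_rot: [3.141, -0.262, -0.219]
wrist_force: [0.1, 0.3, 0.9]
width: 0.0006
```

```bash
python3 - <<'E'
from h import *
import pickle
o=get_obs();print(o['tool_pos'],o['ee_rot'],o['width'],o['wrist_force'])
im=snapshot("wrist")[:,:,::-1];cv2.imwrite("pics/w1.png",im);pickle.dump(o,open("w1.pkl","wb"))
E
```

```text
[ 0.4177078  -0.07607542  0.18119818] [ 3.14086368 -0.26221243 -0.21899127] 0.0006404805259940128 [0.08505236 0.27249193 0.89919647]
```

View pics/w1.png

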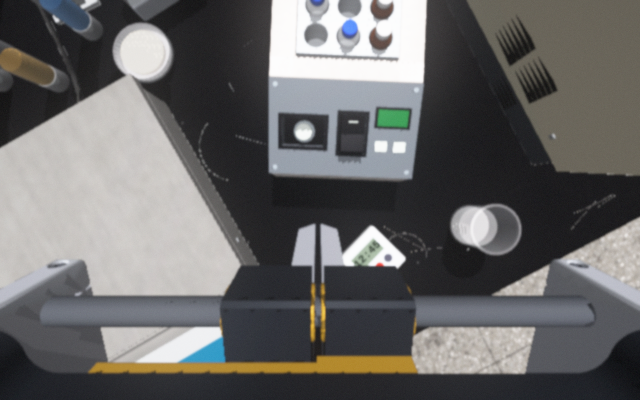

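The wrist view shows the well at (303,131) with the button at about (304,131), the rocker at (352,134), and the panel corner screws near (275,84), (419,90), (275,167) and (410,174). I'll take a second view 8 cm to the right.

Call:
{"fn": "step_arm", "kwargs": {
  "increments": "1 4 0 0 0 0; 1 4 0 0 0 0; 0 0 0 0 0 0; 0 0 0 0 0 0"
}}

```text
time: 2.5
tool_pos: [0.4182, -0.1615, 0.1872]
ee_rot: [-3.141, -0.264, -0.228]
wrist_force: [-0.9, -0.1, -0.6]
width: 0.0006
```

```bash
python3 - <<'E'
from h import *
import pickle
o=get_obs();print(o['tool_pos'],o['ee_rot'])
im=snapshot("wrist")[:,:,::-1];cv2.imwrite("pics/w2.png",im);pickle.dump(o,open("w2.pkl","wb"))
o1=pickle.load(open("w1.pkl","rb"));a=cv2.imread("pics/w1.png")
# predicted centre in w2
X=plane(cam("wrist",o1),(345,130),.067);q=proj(cam("wrist",o),X);print(X,q)
u,v=map(int,q); 
cv2.imwrite("pics/c1.png",np.vstack([cv2.resize(a[70:190,265:425],None,fx=2.5*2/1,fy=2.4,interpolation=2) if 0 else cv2.resize(a[75:185,265:425],(440,300),interpolation=2),cv2.resize(im[v-55:v+55,u-80:u+80],(440,300),interpolation=2)]))
for i,(im_,c0) in enumerate([(a,(265,75)),(im,(u-80,v-55))]):
    c=im_[c0[1]:c0[1]+110,c0[0]:c0[0]+160]; hsv=cv2.cvtColor(c,cv2.COLOR_BGR2HSV)
    for nm,m in [("dark",(hsv[...,2]<60)),("white",(hsv[...,2]>185)&(hsv[...,1]<40)),("green",(hsv[...,1]>110)&(abs(hsv[...,0].astype(int)-65)<20))]:
        n,l,s,cen=cv2.connectedComponentsWithStats(m.astype(np.uint8))
        for k in range(1,n):
            if 6<s[k,4]<3000: print(i,nm,s[k]+[c0[0],c0[1],0,0,0],(cen[k]+c0).round(1))
E
```

```text
[ 0.41823177 -0.16145725  0.18719564] [-3.14142226 -0.26376236 -0.22817303]
[ 0.50975301 -0.12762355  0.067     ] [267.86462539 149.4029617 ]
0 dark [ 265   75  160  110 1739] [351.7 163.5]
0 dark [337 114  29  42 610] [349.8 133.2]
0 dark [279 115  48  35 850] [301.8 129.4]
0 dark [288 147  10   1  10] [292.5 147. ]
0 white [269  75 155   9 966] [359.   77.9]
0 white [272  80   7   8  40] [274.8  83.4]
0 white [413  86   7   7  36] [416.2  89.3]
0 white [350 121   7   1   7] [353. 121.]
0 white [295 124  17  16 213] [303.2 131.8]
0 white [374 140  14  13 176] [380.4 145.9]
0 white [392 141  15  13 174] [398.8 146.9]
0 white [272 164   6   6  26] [274.7 166.4]
0 white [404 170   5   5  23] [406. 172.]
0 green [377 109  32  19 522] [392.9 118. ]
1 dark [ 187   94  160  110 2544] [267.8 179.3]
1 dark [ 261  132   29   43 1116] [274.7 153.6]
1 dark [202 135  49  33 841] [223.4 149.2]
1 white [ 190   94  151   10 1126] [274.   97.4]
1 white [194 103   5   5  20] [195.9 105. ]
1 white [332 108   5   5  21] [334. 110.]
1 white [223 145  15  14 149] [229.9 151.9]
1 white [297 159  14  12 151] [303.6 164.7]
1 white [315 160  14  11 141] [321.8 165. ]
1 white [200 183   4   5  14] [201.5 185. ]
1 white [329 188   4   4  13] [330.6 189.4]
1 green [299 129  30  18 489] [313.4 137.4]
```

View pics/c1.png

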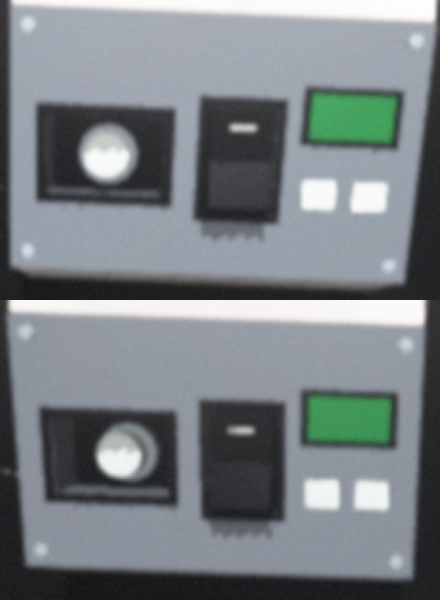

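```bash
cat > m.py <<'E'
from h import *
import pickle
C1=cam("wrist",pickle.load(open("w1.pkl","rb")));C2=cam("wrist",pickle.load(open("w2.pkl","rb")))
f1=lambda p:(265+p[0]/2.75-.3,75+p[1]/2.727-.3)
f2=lambda p:(187+p[0]/2.75-.3,94+p[1]/2.727-.3)
P={}
for nm,a,b in [("sTL",(274.8,83.4),(195.9,105)),("sTR",(416.2,89.3),(334,110)),("sBL",(274.7,166.4),(201.5,185)),("sBR",(406,172),(330.6,189.4)),("k1",(380.4,145.9),(303.6,164.7)),("k2",(398.8,146.9),(321.8,165)),("green",(392.9,118),(313.4,137.4))]:
    P[nm]=tri([(C1,a),(C2,b)])
W=[((37,102),(40,107)),((176,109),(177,112)),((171,206),(177,206)),((39,199),(46,201))]
K=[((201,96),(199,101)),((288,101),(285,104)),((278,222),(283,221)),((194,217),(203,219))]
for nm,L in (("w",W),("r",K)):
    for i,(a,b) in enumerate(L): P[nm+str(i)]=tri([(C1,f1(a)),(C2,f2(b))])
P["button"]=tri([(C1,(303.2,130.8)),(C2,(230,151.9))])
E
python3 - <<'E'
from m import *
for k,(X,r) in P.items(): print(k,X.round(4),np.round(r,4))
S=np.array([P[k][0] for k in("sTL","sTR","sBL","sBR")])
c=S.mean(0);y=(S[0]+S[2]-S[1]-S[3]);y/=np.linalg.norm(y);x=S[0]+S[1]-S[2]-S[3];print("lens",np.linalg.norm(x)/2,np.linalg.norm((S[0]+S[2]-S[1]-S[3])/2));x/=np.linalg.norm(x)
n=np.cross(x,y);print("centre",c,"slope",np.degrees(np.arcsin(x[2])),"yaw",np.arctan2(x[1],x[0]),np.arctan2(-y[0],y[1]),"ytilt",y[2])
for k,(X,r) in P.items(): print(k,((X-c)@np.array([x,y,n]).T*1000).round(1))
print(np.mean([P[f"w{i}"][0] for i in range(4)],0),np.mean([P[f"r{i}"][0] for i in range(4)],0))
E
```

```text
sTL [ 0.5703 -0.0656  0.0781] [0. 0.]
sTR [ 0.5317 -0.2062  0.0802] [0.0001 0.0001]
sBL [ 0.4896 -0.0443  0.0569] [0.0001 0.0001]
sBR [ 0.4518 -0.1852  0.0562] [0. 0.]
k1 [ 0.4852 -0.1619  0.0635] [0.0001 0.0001]
k2 [ 0.4801 -0.1815  0.0626] [0.0001 0.0001]
green [ 0.5101 -0.179   0.0723] [0.0001 0.0001]
w0 [ 0.5426 -0.062   0.0712] [0.0001 0.0001]
w1 [ 0.5288 -0.1138  0.0699] [0. 0.]
w2 [ 0.4933 -0.1041  0.0636] [0. 0.]
w3 [ 0.5068 -0.0541  0.066 ] [0.0001 0.0001]
r0 [ 0.5302 -0.1238  0.0739] [0.0003 0.0003]
r1 [ 0.5216 -0.1561  0.0726] [0.0001 0.0001]
r2 [ 0.4779 -0.1442  0.0624] [0.0001 0.0001]
r3 [ 0.487  -0.1124  0.0597] [0.0007 0.0007]
button [ 0.5202 -0.0837  0.0563] [0.0011 0.0011]
lens 0.08604007546329362 0.14586683948639953
centre [ 0.51084978 -0.12531204  0.06787481] slope 15.22816114481345 yaw -0.25798706578018865 -0.26488739535627237 ytilt -0.0047465688551294695
sTL [43.5 73.2 -0.7]
sTR [ 42.6 -72.7   0.7]
sBL [-42.7  72.7   0.7]
sBR [-43.4 -73.2  -0.7]
k1 [-16.1 -42.   -0.4]
k2 [-16.2 -62.2  -1.5]
green [ 13.6 -52.    0.5]
w0 [14.9 69.4 -0.2]
w1 [14.4 15.8 -1.7]
w2 [-22.7  15.9   1.9]
w3 [-21.8  67.6   4.5]
r0 [19.3  6.5  1. ]
r1 [ 18.9 -27.   -0.5]
r2 [-27.5 -26.8   1.6]
r3 [-27.6   6.2  -0.9]
button [ -4.6  42.6 -10.4]
[ 0.5178662  -0.08353937  0.0676965 ] [ 0.50418654 -0.13414659  0.06714299]
```

```bash
cat >> h.py <<'E'
PC=np.array([.5109,-.1253,.0675]); RPY=(np.pi,-.262,-.2615)
PR=(Ro.from_euler('xyz',RPY)*Ro.from_euler('x',np.pi)).as_matrix()
pan=lambda a,b,c: PC+PR@np.array([a,b,c])/1000
def where():
    o=get_obs();print('t',round(o['time'],2),'panel mm',(PR.T@(o['tool_pos']-PC)*1000).round(2),'F panel',(PR.T@o['wrist_force']).round(1))
E
python3 - <<'E'
from h import *
where()
rows([pan(-21.5,-10.4,25)],RPY,[4])
E
```

```text
t 2.55 panel mm [-46.53 -57.75 136.3 ] F panel [-0.3  0.2 -0.9]
0.66 -1.13 2.79 -0.002 -0.000 0.009; 0.65 -1.15 2.79 -0.002 -0.000 0.009; 0.64 -1.16 2.79 -0.002 -0.000 0.009; 0.63 -1.17 2.79 -0.002 -0.000 0.009;
```

Call:
{"fn": "step_arm", "kwargs": {
  "increments": "0.65 -1.15 2.8 0 0 0.009; 0.65 -1.15 2.8 0 0 0.009; 0.65 -1.15 2.8 0 0 0.009; 0.65 -1.15 2.8 0 0 0.009; 0 0 0 0 0 0"
}}

```text
time: 3.05
tool_pos: [0.4808, -0.1239, 0.0815]
ee_rot: [-3.13, -0.255, -0.257]
wrist_force: [-0.3, 0.4, -0.4]
width: 0.0002
```

```bash
python3 - <<'E'
from h import *
where();rows([pan(-21.5,-10.4,12)],RPY,[1])
im=snapshot("wrist")[:,:,::-1];cv2.imwrite("pics/w3.png",cv2.resize(im[60:300,200:440],(600,600),interpolation=2))
E
```

```text
t 3.05 panel mm [-24.79  -6.46  21.15] F panel [-0.5  0.3 -0.2]
0.33 0.41 0.91 -0.013 0.007 0.004;
```

View pics/w3.png

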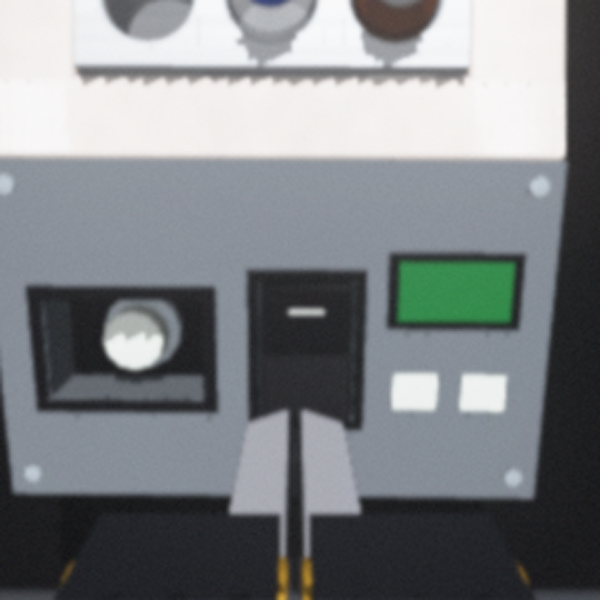

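The fingertips appear at about (295,415) in the crop, just short of the rocker's near end and about 4 mm left of its middle. That agrees with the reading. I'll correct it and check for noise.

Call:
{"fn": "step_arm", "kwargs": {
  "increments": "0.3 0.4 0 0 0 0; 0 0 0 0 0 0"
}}

```text
time: 3.3
tool_pos: [0.4856, -0.1326, 0.089]
ee_rot: [-3.133, -0.268, -0.26]
wrist_force: [0.2, 0.2, 0.3]
width: 0.0005
```

```bash
python3 - <<'E'
from h import *
where();print(get_obs()['ee_rot']);rows([pan(-21.5,-10.4,11)],RPY,[1])
E
```

```text
t 3.3 panel mm [-16.2  -13.55  26.59] F panel [0.2 0.2 0.3]
[-3.13298308 -0.26780653 -0.25981392]
-0.54 -0.30 1.56 -0.009 -0.006 0.002;
```

```bash
python3 - <<'E'
from h import *
for i in range(8): where(); snapshot("wrist")
E
```

```text
t 3.3 panel mm [-16.2  -13.55  26.59] F panel [0.2 0.2 0.3]
t 3.35 panel mm [-16.4  -13.49  26.51] F panel [-0.3  0.3  0.6]
t 3.4 panel mm [-16.7  -13.4   26.27] F panel [-0.2  0.  -0.2]
t 3.45 panel mm [-16.99 -13.29  25.97] F panel [ 0.  -0.4 -0.1]
t 3.5 panel mm [-17.27 -13.18  25.67] F panel [-0.9 -0.7 -0.1]
t 3.55 panel mm [-17.47 -13.09  25.44] F panel [-0.2  0.7 -0.8]
t 3.6 panel mm [-17.67 -12.97  25.17] F panel [ 0.5  0.3 -0.4]
t 3.65 panel mm [-17.8  -12.91  25.  ] F panel [-0.2  0.1 -0.4]
```

Call:
{"fn": "step_arm", "kwargs": {
  "increments": "0 0 0 0 0 0; 0 0 0 0 0 0; 0 0 0 0 0 0; 0 0 0 0 0 0; 0 0 0 0 0 0"
}}

```text
time: 4.2
tool_pos: [0.4847, -0.1313, 0.0866]
ee_rot: [-3.132, -0.264, -0.259]
wrist_force: [0.1, 0.3, 0.2]
width: 0.0003
```

```bash
python3 - <<'E'
from h import *
where();rows([pan(-21.5,-10.4,12)],RPY,[2])
E
```

```text
t 4.2 panel mm [-18.   -12.61  24.56] F panel [0.1 0.3 0.2]
-0.18 -0.10 0.63 -0.005 -0.001 0.001; -0.18 -0.11 0.63 -0.005 -0.001 0.001;
```

Call:
{"fn": "step_arm", "kwargs": {
  "increments": "-0.2 -0.1 0.6 -0.004 0 0; -0.1 -0.1 0.6 -0.004 0 0; 0 0 0 0 0 0; 0 0 0 0 0 0; 0 0 0 0 0 0"
}}

```text
time: 4.7
tool_pos: [0.4855, -0.1294, 0.0743]
ee_rot: [-3.14, -0.264, -0.259]
wrist_force: [-0.5, 0.1, 0.6]
width: 0.0003
```

```bash
python3 - <<'E'
from h import *
where();print(get_obs()['ee_rot'])
E
```

```text
t 4.7 panel mm [-20.87 -10.54  12.62] F panel [-0.3 -0.   0.7]
[-3.13995074 -0.2639551  -0.25938389]
```

Call:
{"fn": "step_arm", "kwargs": {
  "increments": "0 0 0.25 0 0 0; 0 0 0.25 0 0 0; 0 0 0.2 0 0 0; 0 0 0 0 0 0; 0 0 0 0 0 0"
}}

```text
time: 5.2
tool_pos: [0.4874, -0.1299, 0.0673]
ee_rot: [-3.14, -0.264, -0.26]
wrist_force: [0.3, 0.3, -0.7]
width: 0.0007
```

```bash
python3 - <<'E'
from h import *
where()
E
```

```text
t 5.2 panel mm [-20.85 -10.55   5.38] F panel [-0.   0.3 -0.7]
```

Call:
{"fn": "step_arm", "kwargs": {
  "increments": "0 0 0.1 0 0 0; 0 0 0.1 0 0 0; 0 0 0 0 0 0"
}}

```text
time: 5.5
tool_pos: [0.4878, -0.1301, 0.0657]
ee_rot: [-3.14, -0.264, -0.259]
wrist_force: [-2.3, 1.1, 2.3]
width: 0.0008
```

```bash
python3 - <<'E'
from h import *
where()
im=snapshot("wrist")[:,:,::-1];cv2.imwrite("pics/w4.png",cv2.resize(im[60:300,200:440],(600,600),interpolation=2))
E
```

```text
t 5.5 panel mm [-20.87 -10.58   3.72] F panel [-1.8  0.5  2.9]
```

View pics/w4.png

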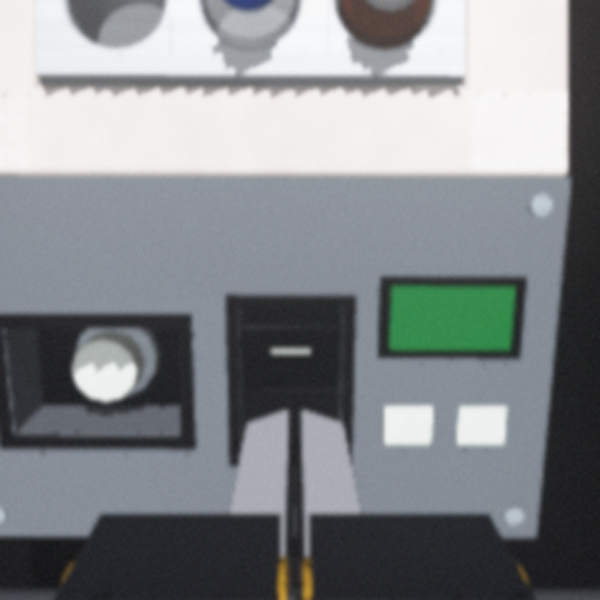

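The fingers are on the near half of the rocker at (295,430) and contact has just begun at 2.9 N. I'll push on to the stop.

Call:
{"fn": "step_arm", "kwargs": {
  "increments": "0 0 0.1 0 0 0; 0 0 0.1 0 0 0; 0 0 0.1 0 0 0; 0 0 0 0 0 0; 0 0 0 0 0 0"
}}

```text
time: 6.05
tool_pos: [0.488, -0.1301, 0.0654]
ee_rot: [-3.14, -0.263, -0.259]
wrist_force: [-14.0, 3.0, 18.1]
width: 0.0004
```

```bash
python3 - <<'E'
from h import *
where()
E
```

```text
t 6.05 panel mm [-20.72 -10.56   3.33] F panel [-9.1 -0.7 21.2]
```

The stop was hard at 21 N. Next I'll lift off, move over the well and look again.

Call:
{"fn": "step_arm", "kwargs": {
  "increments": "0 0 -1 0 0 0; 0 0 -1.5 0 0 0; 0.4 -1.7 -1 0 0 0; 0.6 -1.8 0 0 0 0; 0.6 -1.8 0 0 0 0"
}}

```text
time: 6.55
tool_pos: [0.5092, -0.0804, 0.1014]
ee_rot: [-3.14, -0.266, -0.26]
wrist_force: [0.2, 0.3, 0.3]
width: 0.0005
```

Call:
{"fn": "step_arm", "kwargs": {
  "increments": "0 0 0 0 0 0; 0 0 0 0 0 0; 0 0 0 0 0 0; 0 0 0 0 0 0; 0 0 0 0 0 0"
}}

```text
time: 7.05
tool_pos: [0.5079, -0.0812, 0.1006]
ee_rot: [-3.14, -0.264, -0.26]
wrist_force: [0.5, 0.2, 0.1]
width: 0.0001
```

```bash
python3 - <<'E'
from h import *
import pickle
where();o=get_obs();print(o['ee_rot']);rows([pan(-4,42.3,12)],RPY,[2])
C=cam("wrist",o)
im=snapshot("wrist")[:,:,::-1];cv2.imwrite("pics/w5.png",im)
pickle.dump(o,open("w5.pkl","wb"))
cv2.imwrite("pics/w5c.png",cv2.resize(im[60:300,200:520],(800,600),interpolation=2))
S={"sTL":(43,73),"sTR":(43,-73),"sBL":(-43,73),"sBR":(-43,-73),"k1":(-16.1,-42),"k2":(-16.2,-62.2),"well":(-4,42.3),"w":(-4+15,42.3+23),"w'":(11,42.3-23)}
for k,v in S.items(): print(k,proj(C,pan(*v,0)).round(1))
hsv=cv2.cvtColor(im,cv2.COLOR_BGR2HSV);m=(hsv[...,2]>185)&(hsv[...,1]<40)
n,l,s,cen=cv2.connectedComponentsWithStats(m.astype(np.uint8))
for k in range(1,n):
    if 10<s[k,4]<500: print(s[k],cen[k].round(1))
E
```

```text
t 7.05 panel mm [-5.25 41.79 35.64] F panel [ 0.4  0.3 -0. ]
[-3.14006334 -0.26374939 -0.26039602]
0.06 -0.02 1.18 -0.001 -0.001 0.001; 0.06 -0.02 1.18 -0.001 -0.001 0.001; 
sTL [275.1 159.9]
sTR [470.  160.1]
sBL [278.9 264.3]
sBR [455.8 264.6]
k1 [421.3 234. ]
k2 [446.5 234.1]
well [316.1 219.5]
w [286.5 201.1]
w' [345.6 201.2]
[ 13  14  29  43 486] [27.2 33.6]
[361  91  10  11  59] [365.2  96.1]
[272 157   7   6  29] [275.2 159.7]
[468 158   6   6  27] [470.1 160.3]
[305 212  22  14 219] [315.6 218.1]
[413 227  17  14 221] [421.3 233.7]
[438 227  17  14 215] [446.1 233.9]
[ 60 260   9   3  21] [ 64.7 260.8]
[567 260  10   3  22] [571. 261.]
[454 263   5   4  17] [455.9 264.6]
[525 329   3   6  12] [526.1 331.2]
[531 329   2   6  11] [531.5 331.3]
```

View pics/w5c.png

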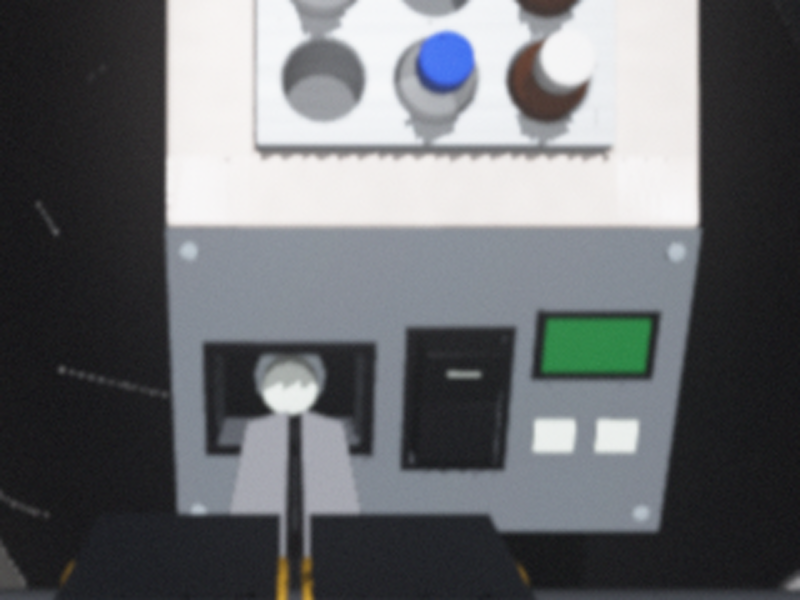

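The panel features project to within 0.3 px of where they appear, so the heater has not moved. The rocker now reads off. The fingers are over the well, whose centre is (316,219) in the full image.

Call:
{"fn": "step_arm", "kwargs": {
  "increments": "0.1 -0.05 1.2 0 0 0; 0.05 0 1.2 0 0 0; 0 0 0 0 0 0; 0 0 0 0 0 0; 0 0 0 0 0 0"
}}

```text
time: 7.6
tool_pos: [0.5158, -0.0821, 0.0779]
ee_rot: [-3.14, -0.264, -0.259]
wrist_force: [-0.5, 0.2, 0.1]
width: 0.0002
```

Call:
{"fn": "step_arm", "kwargs": {
  "increments": "0 0 0.5 0 0 0; 0 0 0.5 0 0 0; 0 0 0.5 0 0 0; 0 0 0.3 0 0 0; 0 0 0 0 0 0"
}}

```text
time: 8.1
tool_pos: [0.5199, -0.0832, 0.0597]
ee_rot: [-3.14, -0.262, -0.259]
wrist_force: [-1.1, -0.3, 0.0]
width: 0.0003
```

```bash
python3 - <<'E'
from h import *
where()
E
```

```text
t 8.1 panel mm [-4.19 42.98 -7.  ] F panel [-0.9 -0.6  0.3]
```

Call:
{"fn": "step_arm", "kwargs": {
  "increments": "0 0 0.3 0 0 0; 0 0 0.2 0 0 0; 0 0 0.2 0 0 0; 0 0 0 0 0 0; 0 0 0 0 0 0"
}}

```text
time: 8.6
tool_pos: [0.5222, -0.0838, 0.054]
ee_rot: [-3.14, -0.264, -0.259]
wrist_force: [-0.0, -0.0, 1.3]
width: 0.0005
```

Call:
{"fn": "step_arm", "kwargs": {
  "increments": "0 0 0.1 0 0 0; 0 0 0.1 0 0 0; 0 0 0 0 0 0; 0 0 0 0 0 0"
}}

```text
time: 9.0
tool_pos: [0.5227, -0.0839, 0.052]
ee_rot: [-3.14, -0.264, -0.259]
wrist_force: [-0.4, 0.6, 3.5]
width: 0.0004
```

```bash
python3 - <<'E'
from h import *
where()
E
```

```text
t 9.0 panel mm [ -3.3   43.01 -15.16] F panel [0.4 0.5 3.5]
```

Call:
{"fn": "step_arm", "kwargs": {
  "increments": "0 0 0.1 0 0 0; 0 0 0.1 0 0 0; 0 0 0 0 0 0; 0 0 0 0 0 0"
}}

```text
time: 9.4
tool_pos: [0.523, -0.084, 0.0511]
ee_rot: [-3.14, -0.264, -0.259]
wrist_force: [-5.4, 1.3, 9.6]
width: 0.0006
```

Call:
{"fn": "step_arm", "kwargs": {
  "increments": "0 0 0.1 0 0 0; 0 0 0.1 0 0 0; 0 0 0 0 0 0; 0 0 0 0 0 0"
}}

```text
time: 9.8
tool_pos: [0.5232, -0.084, 0.0509]
ee_rot: [-3.14, -0.264, -0.259]
wrist_force: [-13.4, 2.6, 20.2]
width: 0.0004
```

```bash
python3 - <<'E'
from h import *
where()
E
```

```text
t 9.8 panel mm [ -3.14  43.04 -16.3 ] F panel [-7.9 -0.9 23. ]
```

The button reached a hard stop at -16.3 mm with 23 N. Next I'll retract and go above the far half of the rocker.

Call:
{"fn": "step_arm", "kwargs": {
  "increments": "0 0 -1 0 0 0; 0 0 -1.5 0 0 0; 0 0 -1.5 0 0 0; 0 0 -0.8 0 0 0; 0 0 0 0 0 0"
}}

```text
time: 10.3
tool_pos: [0.5121, -0.0812, 0.0954]
ee_rot: [-3.14, -0.266, -0.26]
wrist_force: [-0.5, -0.4, 1.1]
width: 0.0007
```

Call:
{"fn": "step_arm", "kwargs": {
  "increments": "0.6 1.7 0 0 0 0; 0.6 1.8 0 0 0 0; 0.4 1.8 0 0 0 0; 0 0 0 0 0 0; 0 0 0 0 0 0"
}}

```text
time: 10.8
tool_pos: [0.5123, -0.136, 0.0973]
ee_rot: [-3.139, -0.262, -0.261]
wrist_force: [0.1, 0.8, 0.5]
width: 0.0004
```

Call:
{"fn": "step_arm", "kwargs": {
  "increments": "0 0 0 0 0 0; 0 0 0 0 0 0; 0 0 0 0 0 0; 0 0 0 0 0 0"
}}

```text
time: 11.2
tool_pos: [0.5129, -0.1357, 0.0984]
ee_rot: [-3.14, -0.264, -0.259]
wrist_force: [0.2, 0.2, 0.3]
width: 0.0005
```

```bash
python3 - <<'E'
from h import *
where();o=get_obs();rows([pan(12.8,-10.4,13)],RPY,[2])
C=cam("wrist",o)
im=snapshot("wrist")[:,:,::-1];cv2.imwrite("pics/w6c.png",cv2.resize(im[120:300,180:420],(800,600),interpolation=2))
for k,v in {"sTL":(43,73),"sTR":(43,-73),"k1":(-16.1,-42),"k2":(-16.2,-62.2)}.items(): print(k,proj(C,pan(*v,0)).round(1))
print("button out/in",proj(C,pan(-4,42.3,-10)),proj(C,pan(-4,42.3,-16)))
hsv=cv2.cvtColor(im,cv2.COLOR_BGR2HSV);m=(hsv[...,2]>185)&(hsv[...,1]<40)
n,l,s,cen=cv2.connectedComponentsWithStats(m.astype(np.uint8))
for k in range(1,n):
    if 14<s[k,4]<400: print(s[k],cen[k].round(1))
E
```

```text
t 11.2 panel mm [12.45 -9.58 28.69] F panel [0.2 0.2 0.2]
0.02 0.04 0.78 -0.001 -0.001 0.001; 0.02 0.04 0.78 -0.001 -0.001 0.001; 
sTL [205.6 184.7]
sTR [402.3 185.3]
k1 [357.5 258.1]
k2 [382.9 258.3]
button out/in [253.29657722 238.66213243] [254.87189005 235.8919129 ]
[254  75  18  11  90] [263.2  80.9]
[293 116  25  14 134] [305.6 124.3]
[203 182   6   6  31] [205.5 184.6]
[400 182   6   7  32] [402.4 185.3]
[248 240  14   6  56] [254.6 242.3]
[349 252  18  13 219] [357.5 258. ]
[374 252  18  13 222] [382.7 258. ]
[ 59 260  10   4  23] [ 64.7 261.1]
[567 260  10   4  24] [571.  261.1]
[213 286   6   5  22] [215.5 287.7]
```

View pics/w6c.png

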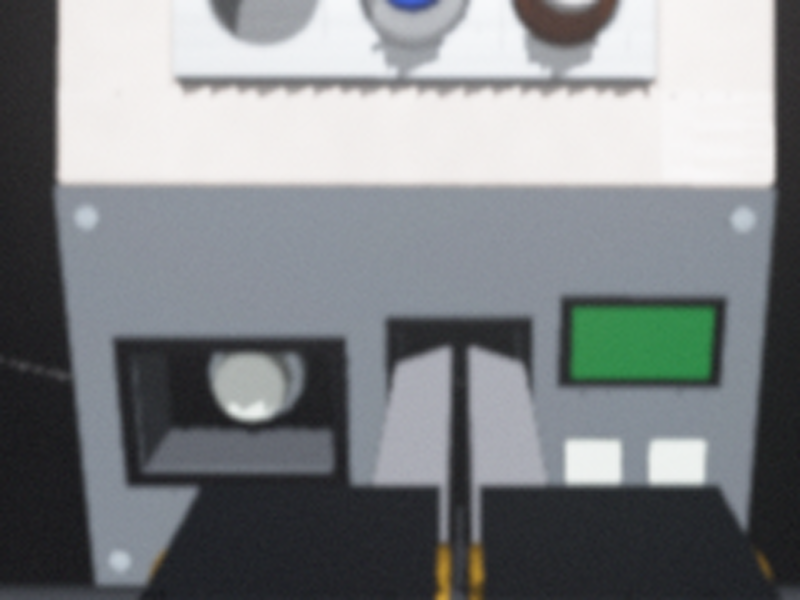

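The button's centre is at about (255,235.5). That matches the predicted "in" position (254.9,235.9) and not the "out" one (253.3,238.7). The heater has not moved. Next is the rocker's far half.

Call:
{"fn": "step_arm", "kwargs": {
  "increments": "0.05 0.05 0.8 0 0 0; 0 0.05 0.8 0 0 0; 0 0 0 0 0 0; 0 0 0 0 0 0; 0 0 0 0 0 0"
}}

```text
time: 11.75
tool_pos: [0.5171, -0.1384, 0.0831]
ee_rot: [-3.14, -0.264, -0.26]
wrist_force: [-0.3, -0.4, -0.3]
width: 0.0004
```

Call:
{"fn": "step_arm", "kwargs": {
  "increments": "0 0 0.25 0 0 0; 0 0 0.2 0 0 0; 0 0 0.2 0 0 0; 0 0 0.1 0 0 0; 0 0 0 0 0 0"
}}

```text
time: 12.25
tool_pos: [0.5202, -0.1393, 0.0771]
ee_rot: [-3.14, -0.267, -0.259]
wrist_force: [1.6, -0.0, 4.4]
width: 0.0006
```

```bash
python3 - <<'E'
from h import *
where()
E
```

```text
t 12.25 panel mm [ 14.7  -11.11   6.02] F panel [2.6 0.4 3.8]
```

Call:
{"fn": "step_arm", "kwargs": {
  "increments": "0 0 0.1 0 0 0; 0 0 0.1 0 0 0; 0 0 0.1 0 0 0; 0 0 0 0 0 0; 0 0 0 0 0 0"
}}

```text
time: 12.75
tool_pos: [0.5202, -0.1393, 0.0746]
ee_rot: [-3.14, -0.266, -0.259]
wrist_force: [-2.2, 0.4, 10.2]
width: 0.0004
```

Call:
{"fn": "step_arm", "kwargs": {
  "increments": "0 0 0.1 0 0 0; 0 0 0.1 0 0 0; 0 0 0 0 0 0; 0 0 0 0 0 0"
}}

```text
time: 13.15
tool_pos: [0.5204, -0.1393, 0.0744]
ee_rot: [-3.141, -0.265, -0.259]
wrist_force: [-8.1, 3.0, 18.8]
width: 0.0004
```

```bash
python3 - <<'E'
from h import *
where()
E
```

```text
t 13.15 panel mm [ 14.15 -11.1    3.32] F panel [-3.4  0.8 20.4]
```

The rocker hit the same hard stop height of 3.3 mm at 20 N. I'll retract back and up towards the robot, then check.

Call:
{"fn": "step_arm", "kwargs": {
  "increments": "0 0 -1 0 0 0; 0 0 -2 0 0 0; -1 0 -3 0 0 0; -2.5 0 -3 0 0 0; -2.5 0 -2 0 0 0"
}}

```text
time: 13.65
tool_pos: [0.4344, -0.1164, 0.1612]
ee_rot: [-3.14, -0.26, -0.259]
wrist_force: [0.5, 0.3, 0.3]
width: 0.0003
```

Call:
{"fn": "step_arm", "kwargs": {
  "increments": "-2 0 0 0 0 0; 0 0 0 0 0 0; 0 0 0 0 0 0; 0 0 0 0 0 0; 0 0 0 0 0 0"
}}

```text
time: 14.15
tool_pos: [0.418, -0.1122, 0.1556]
ee_rot: [-3.14, -0.262, -0.259]
wrist_force: [-0.3, -0.7, 0.0]
width: 0.0003
```

```bash
python3 - <<'E'
from h import *
where();o=get_obs()
C=cam("wrist",o)
im=snapshot("wrist")[:,:,::-1]
u,v=map(int,proj(C,pan(0,0,0)))
a=im[max(v-100,0):v+80,u-120:u+120]
cv2.imwrite("pics/w7c.png",cv2.resize(a,None,fx=3.2,fy=3.2,interpolation=2));print(u,v,a.shape)
for k,p in {"sTL":(43,73),"sTR":(43,-73),"k1":(-16.1,-42),"k2":(-16.2,-62.2)}.items(): print(k,proj(C,pan(*p,0)).round(1))
print("button out/in",proj(C,pan(-4,42.3,-10)),proj(C,pan(-4,42.3,-16)))
hsv=cv2.cvtColor(im,cv2.COLOR_BGR2HSV);m=(hsv[...,2]>185)&(hsv[...,1]<40)
n,l,s,cen=cv2.connectedComponentsWithStats(m.astype(np.uint8))
for k in range(1,n):
    if 10<s[k,4]<400: print(s[k],cen[k].round(1))
# before/after in the fixed views
for nm in("top","side"):
    b=cv2.imread(f"pics/{nm}0.png");c=snapshot(nm)[:,:,::-1];d=cv2.absdiff(cv2.GaussianBlur(b,(0,0),1.5),cv2.GaussianBlur(c,(0,0),1.5)).max(2)>30
    n,l,s,cen=cv2.connectedComponentsWithStats(d.astype(np.uint8));print(nm,[list(map(int,q)) for q in s[1:] if q[4]>5])
E
```

```text
t 14.15 panel mm [-67.1  -11.34 109.24] F panel [-0.1 -0.8  0.1]
305 131 (180, 240, 3)
sTL [228.   84.6]
sTR [382.7  84.8]
k1 [348.  148.2]
k2 [368.3 148.3]
button out/in [264.66194504 135.20923653] [265.7094082  134.98769735]
[ 25   0  18  13 120] [33.8  4.8]
[270   3   6   3  12] [272.3   4.1]
[225  81   7   8  40] [227.8  84.3]
[380  81   7   8  46] [382.9  84.7]
[258 127  15  18 215] [265.1 135.6]
[341 142  15  14 201] [348.  148.3]
[361 142  15  14 205] [368.  148.5]
[232 172   6   6  32] [234.5 174.5]
[375 172   6   6  27] [377.5 174.9]
[437 329   4   6  13] [438.6 330.8]
[422 334   7   6  24] [425.1 336.2]
[414 357   4   6  13] [415.4 359.5]
[484 365  17   8  62] [492.3 368.6]
[417 366   7   6  27] [419.8 368.1]
top [[310, 205, 5, 3, 9], [201, 229, 182, 171, 12932], [369, 249, 10, 19, 96], [277, 255, 8, 13, 59], [507, 315, 133, 85, 7852], [573, 354, 8, 14, 71], [313, 359, 14, 7, 78], [277, 360, 25, 40, 594], [181, 387, 19, 13, 172]]
side [[425, 0, 133, 34, 2879], [605, 12, 3, 3, 7], [585, 17, 24, 15, 143], [497, 17, 143, 279, 21787], [417, 24, 7, 5, 25], [412, 30, 51, 41, 1186], [463, 33, 20, 10, 159], [411, 57, 6, 5, 9], [410, 61, 17, 12, 78], [427, 65, 7, 14, 66], [402, 66, 47, 26, 591], [396, 85, 11, 12, 91], [451, 86, 5, 4, 14], [424, 93, 14, 15, 104], [384, 99, 45, 53, 1396], [381, 148, 16, 21, 210], [632, 150, 8, 5, 32], [606, 153, 22, 10, 147], [599, 164, 30, 43, 500], [625, 187, 10, 6, 40], [580, 190, 15, 34, 158], [610, 200, 14, 6, 35], [330, 213, 9, 7, 52], [596, 215, 9, 9, 28], [569, 232, 7, 9, 42], [606, 235, 16, 9, 61], [594, 243, 46, 19, 360], [610, 262, 30, 29, 593], [537, 274, 90, 57, 2592], [630, 296, 10, 6, 44]]
```

View pics/w7c.png

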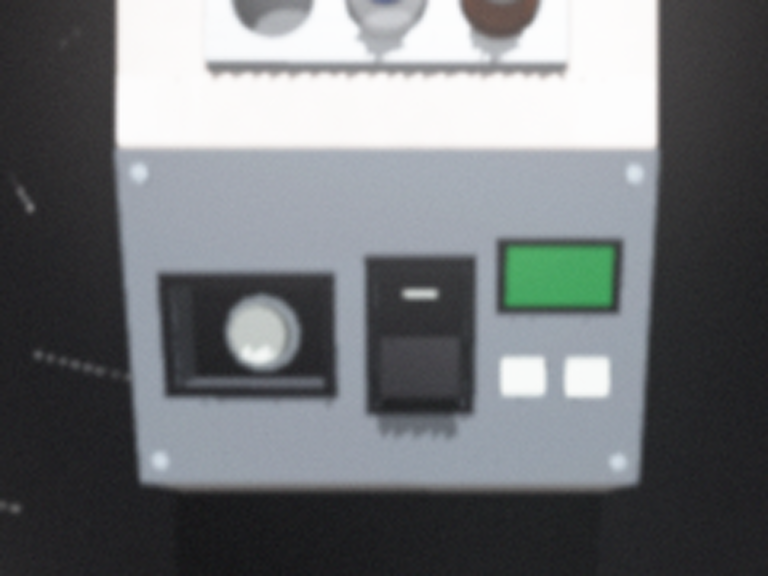

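The rocker looks as it did at the start: near half up, with its shadow back. The button is in, and the heater projects where it was first measured. The fixed views changed at the button and around the arm. I'm handing in.

```bash
python3 -c "
from bench import *
print(close_job())"
```

```text
the job is handed in; nothing more can be done
None
```

The heater is switched off, reset and switched back on, in that order, using only the closed fingertips. I handed the job in at about 14 s; no verdict came back.

- **Rocker off:** I pressed the near half to a hard stop, 3.3 mm above the panel at 21 N.
- **Reset button:** I reached into the well and pressed the button to a hard stop, 16.3 mm below the panel at 23 N. The next picture put its centre within 1 px of the "fully in" position.
- **Rocker on:** I pressed the far half to the same 3.3 mm stop at 20 N. In the last picture the rocker looks as it did at the start (on).
- **Heater and surroundings:** The screws and keys projected to within about 0.4 px of where they appeared, so the heater did not move. Comparing the fixed cameras before and after showed changes at the button and around the arm; two small spots in the top view near the timer and beaker I put down to the arm and did not check separately.
- **Finish:** The arm ended about 11 cm off the panel with wrist force near zero.

**What disagreed:**
- The rocker stops read about 1 mm lower than I expected, which is within the 2 mm calibration.
- The arm overshot by several millimetres after fast moves, so I let it settle before each press.

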